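# Pack a plaster mould in the mould press

## Robot

A 7-joint arm with a two-finger parallel gripper is mounted at the origin on the work surface. World frame = base frame: x ahead of the robot, y to its left, z up, the work surface at z = 0. Lengths are in m, angles in rad, forces in N, time in s.
With the tool pointing down it reaches from about 0.4 to 0.85 m from the base axis. Payload 4.5 kg.
Tool frame: the origin (TCP) lies between the finger pads; the fingertips stand 8 mm ahead of it and the grasp point (between the pads) lies 11 mm behind it; z points along the fingers, y is the line along which they close (so a half turn about z gives the same grasp; the last joint's range is limited). The gripper opens to 88 mm and grips with 3 to 60 N. Pads are 18 mm wide; open, the fingers measure 123 mm over their backs; the gripper's body (75 mm by 187 mm) begins 45 mm behind the grasp point.
Start: joints at [1.164, 0.689, -0.195, 1.565, 0.157, 0.902, -0.215], TCP at [0.267, -0.565, 0.247] pointing down, gripper open.
Joint ranges: [-3.01, 3.01], [-0.46, 2.08], [-1.47, 1.51], [0.13, 2.56], [-1, 4.14], [0.04, 2.09], [-2.66, 2.66]. Speed limits (rad/s): [2.57, 2.57, 3.14, 3.14, 3.14, 3.14, 3.14].

## Interface

Orientations are given as a unit quaternion [w, x, y, z].
In Python, from workcell import robot, optics, job gives the robot as it stands.
- The arm moves only by the tool drive_tool, never from a script. Its argument "plan" is a list of rows, each a list of 5 numbers: the opening, from 0 (shut) to 1 (fully open), then the shift along the tool's x, y, z in mm, then the turn about the tool's z in rad. A call has 1 to 12 rows; each row is the pose to reach, as a shift and turn from the pose commanded when the call began, along the tool's axes at that moment; what a row does not reach only later rows make up. A row lasts 1/12 s, in which the tool goes at most 41.7 mm and 7.16 degrees, less where a joint would pass 70% of its speed; a pose out of reach is approached as far as the arm can. A call with a gripper value outside its range is refused whole. The fingers move at their own pace and stop on an object; "squeeze" is the grip in N (left out, the last holds). Time passes only in rows, so rows that repeat a pose let the fingers close. It gives the time, the measured TCP pose, the force, the opening and the grip force at its end, in the units of the state.
- robot.read_state(): the state, without advancing time (a new reading comes with each control period).
- optics.grab_frame(name): name is "side" or "top" or "wrist"; returns the picture (480x640x3 uint8, blue, green, red); there is no depth.
- optics.get_calibration(name): a dict with "fx", "fy", "cx", "cy" (pixels), "R" (3x3) and "t" (3): a world point X has camera coordinates R X + t. Camera axes: x right, y down, z forward; pixel columns grow to the right and rows downward; lengths in m; the calibration is good to about 2 mm. A picture is of the moment at which its call begins: read the wrist's pose just before it. get_calibration takes no time and is no camera call; for the wrist camera it gives the pose at the moment of the call.
- job.close_job(): hands the job in; it is judged then, once.
The state is a dict: "clock": time; "joints": joint angles; "qvel": joint speeds; "effort": joint torques, N m; "position": TCP position; "ee_rot": TCP orientation; "ft_force": force on the tool from outside, world axes, zero at the start; "moment": the same for the moment, N m; "finger_gap": opening from 0.0 (shut) to 1.0 (fully open); "gripper_force": force on a finger pad.
Only numpy, scipy, OpenCV 4.12 (cv2) and the standard library are available. Lean on these libraries where they do the work, as an engineer would, in place of code of your own. Each camera call takes 0.05 s, during which the arm holds its last target. There are 200 camera calls.

## Task

Pack the plaster mould tight in the press: by trial, find the one of the three wooden packing pieces that slides snugly, handle up, into the middle of the gap between the mould and the sprung metal plate, and leave it there, pushed fully home and let go, with the needle of the dial in the green. Feel your way in and never force a piece that jams, for the plaster chips. Leave the two other pieces on the ware board, and do not disturb the other pots and things.

Things in the scene. Friction and masses are not known exactly. Their poses are not given: they have to be found in the camera images.
- press: fixed mould press: wooden base 150 (x) x 360 (y) x 20 mm thick, white mould, sprung metal plate, blue housing. Origin at table level under the middle of the resting plate's face, which looks along the press's -y to the mould; z up, y the clamping direction. Housing y 32 to 112 mm, dial top 75 mm high.
- plate_rest (a point): fixed point of the press: middle of the upper edge of the plate's face at rest (press y = 0, 70 mm above the table). Plate 80 mm wide (x), 12 mm thick; it gives towards the press's +y against a spring of 1 N/mm with 1 N preload, to a hard stop at 5.5 mm. The plaster chips if all contact forces of a piece on press and mould add up to 60 N (squeeze on both sides plus push): push under 20 N.
- gap_floor (a point): fixed point of the press on its base, 20 mm above the table, at press x = 0, y = 0: the gap lies from here towards -y, 50 mm deep. The white mould (110 mm wide in x, 122 mm long, top 71 mm above the table) bounds it; its face is clamped somewhere at press y -30.5 to -38.5 mm (not measured: the gap's width) and does not give.
- needle (a joint): needle of the dial on the blue housing, rad, clockwise seen from above: 0 with the plate at rest, 0.4 rad per mm that the plate is pushed back. Yellow (too loose) below 0.28, green from 0.28 to 1.72 (plate pushed back 0.7 to 4.3 mm), red (too tight) above, stop at 2.2
- board: dark wooden ware board fixed to the table, 300 (x) x 400 (y) x 18 mm thick; origin under its centre. The packing pieces stand on it along its -x half, facing different ways by up to 0.2 rad from the board's axes; pots stand on its +x half
- pack34: loose wooden packing piece, 34 mm thick (y), 60 mm wide (x), yellow handle tab on top. Origin at the centre of its foot, z up. Wood from 0 to 52 mm; its lowest 20 mm taper on both broad faces to a foot 23 mm thick. Tab 20 mm thick (y), 34 mm wide (x), from 52 to 98 mm above the foot. 80 to 140 g. Starts upright on the ware board; places are swapped.
- pack37: loose middle-sized (a wise first try) wooden packing piece, 37 mm thick (y), 60 mm wide (x), blue handle tab on top. Origin at the centre of its foot, z up. Wood from 0 to 52 mm; its lowest 20 mm taper on both broad faces to a foot 26 mm thick. Tab 20 mm thick (y), 34 mm wide (x), from 52 to 98 mm above the foot. 80 to 140 g. Starts upright on the ware board; places are swapped.
- pack40: loose wooden packing piece, 40 mm thick (y), 60 mm wide (x), red handle tab on top. Origin at the centre of its foot, z up. Wood from 0 to 52 mm; its lowest 20 mm taper on both broad faces to a foot 29 mm thick. Tab 20 mm thick (y), 34 mm wide (x), from 52 to 98 mm above the foot. 80 to 140 g. Starts upright on the ware board; places are swapped.
- bowl: bystander: clay bowl, rim 100 mm across, 55 mm tall, on the ware board; origin under its centre
- pot: bystander: closed clay pot 84 mm across, 80 mm tall, on the ware board; origin under its centre
- potlid: bystander: clay pot lid 84 mm across, 32 mm tall with a knob, on the ware board; origin under its centre
- glaze: bystander: glaze jar 64 mm across, 100 mm tall, on the table; origin under its centre
- brush: bystander: brush lying on the table; origin under its middle
- cup: bystander: blue ceramic cup 70 mm across, 80 mm tall, on the table; origin under its centre

How it is judged:
By the outcome, as a careful person would: the job done as asked, in the order asked, and still so for the second after the job is handed in, with the robot touching nothing.
It also fails if it takes over 72 s, if anything falls off the work surface, if the arm or the gripper's body presses on something with over 40 N, if the wrist force passes 120 N, or if a joint passes its speed limit or range.

## Working session

There is one attempt and no reset: what is moved stays moved. The work goes in short steps, Python scripts to look and compute and a tool call to move; the robot and the scene stay as the last step left them, time stands still between calls to the robot, and variables do not carry over. Pictures are saved under pics/ and viewed, at most 10 in all, crops included, and the job is handed in when it is done.

Besides the shell and the picture viewer there is one more tool, called by a JSON object that holds its "api" and its "payload", one argument or row to a line. drive_tool: Moves the arm, as the interface text tells. Its arguments: {"type":"object","properties":{"plan":{"type":"array"},"squeeze":{"type":"number"}},"required":["plan"]}

```bash
mkdir -p pics; ls; python3 - <<'E'
from workcell import robot, optics
import cv2
print(robot.read_state())
for n in("top","side"):
    cv2.imwrite(f"pics/{n}0.png",optics.grab_frame(n)); print(n,optics.get_calibration(n))
E
```

```text
pics
{'clock': 0.0, 'joints': array([ 1.16381189,  0.68998552, -0.19451229,  1.56633589,  0.1573193 ,
        0.90249065, -0.21506254]), 'qvel': array([ 0.00045837, -0.00011707,  0.00152421,  0.00071935, -0.000178  ,
        0.00029417,  0.0003563 ]), 'effort': array([-2.08906577e-04, -5.27563047e+01, -1.26704659e+00, -1.53429759e+01,
       -5.26666758e-02,  6.51413837e-03,  1.59707452e-04]), 'position': array([ 0.26634581, -0.56473002,  0.24591119]), 'ee_rot': array([-8.71856937e-04,  9.75796995e-01,  2.18676452e-01, -2.70679848e-04]), 'ft_force': array([ 1.50747224, -0.30459673,  0.18222885]), 'moment': array([-0.01243951, -0.02479712, -0.01652927]), 'gripper_force': 0.0, 'finger_gap': 0.9985504454687513}
top {'fx': 535.1919619151275, 'fy': 535.1919619151275, 'cx': 321.9760644057546, 'cy': 234.4189728878433, 'R': array([[-0.01244238, -0.99988293,  0.00890577],
       [-0.99702931,  0.01172884, -0.0761248 ],
       [ 0.07601143, -0.00982649, -0.99705853]]), 't': array([-0.01182735,  0.56760485,  1.17868758])}
side {'fx': 552.4644888513457, 'fy': 552.4644888513457, 'cx': 319.52647283021514, 'cy': 238.36240142985125, 'R': array([[-0.88352895, -0.46800886,  0.01855569],
       [-0.26252199,  0.46201421, -0.84712755],
       [ 0.3878902 , -0.75333298, -0.53106554]]), 't': array([0.47921209, 0.22438872, 1.00440589])}
```

View pics/top0.png

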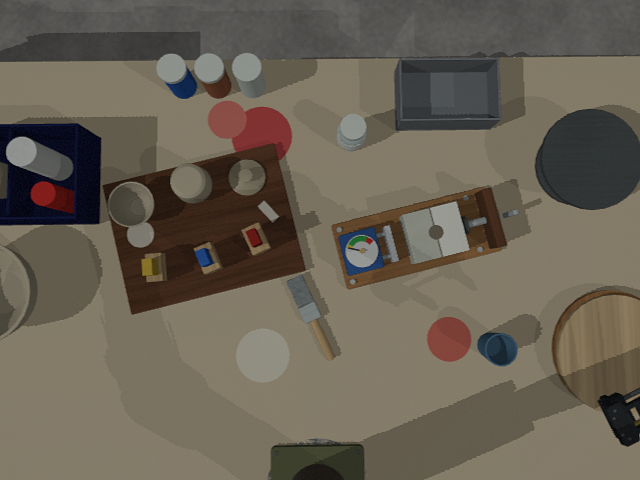

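View pics/side0.png

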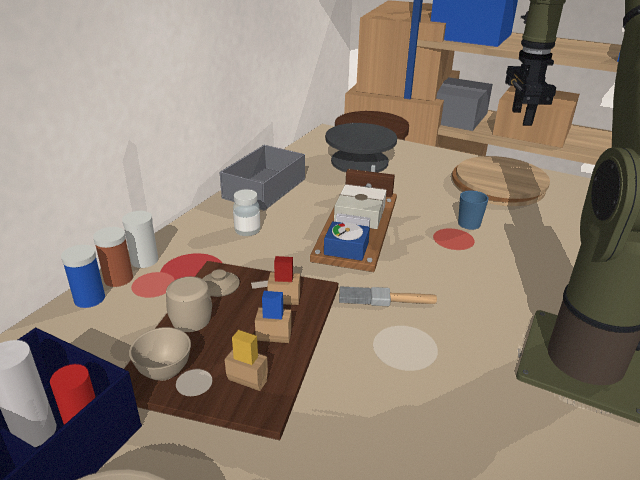

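The top view shows the board at left with yellow (150,267), blue (205,257) and red (254,237) pieces. The press is at about (420,238), with its dial to the left and the mould to the right. The brush lies below the board, and the side view agrees. I'll zoom in on both.

```bash
python3 - <<'E'
import cv2, numpy as np
a=cv2.imread("pics/top0.png")
p=cv2.resize(a[180:295,325:515],None,fx=4,fy=4,interpolation=cv2.INTER_CUBIC)
cv2.imwrite("pics/press.png",p)
q=cv2.resize(a[190:300,130:290],None,fx=5,fy=5,interpolation=cv2.INTER_CUBIC)
cv2.imwrite("pics/packs.png",q)
E
```

```text
(no output)
```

View pics/press.png

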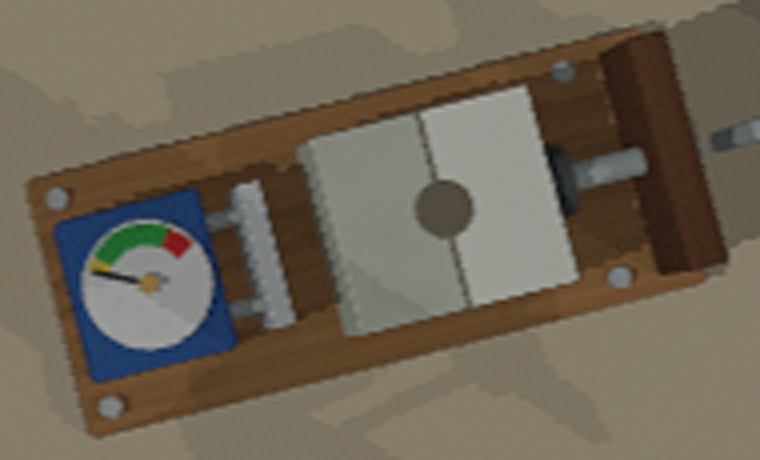

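View pics/packs.png

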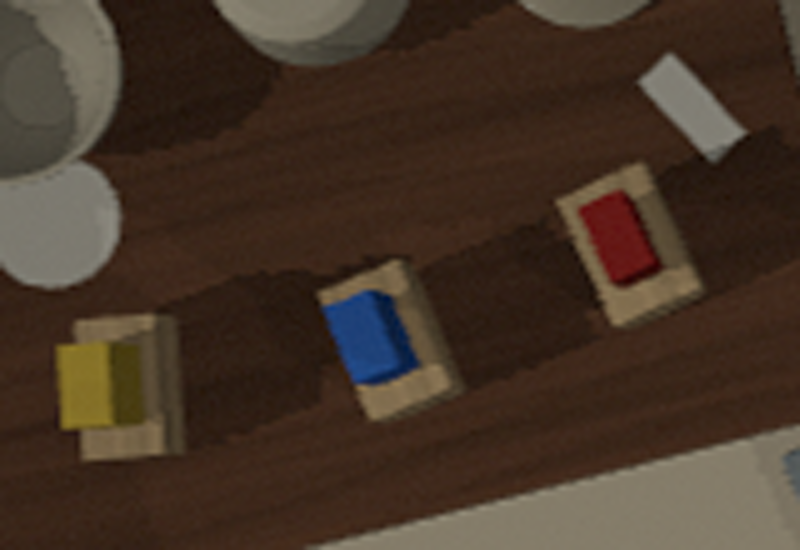

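The press crop shows the upper edge of the plate's face running (259,182)-(296,322) and the mould top's near edge at about (318,145)-(355,333). The packs crop shows the yellow, blue and red tabs with their wooden tops. Next I'll turn these into positions.

```bash
cat > h.py <<'E'
import numpy as np, cv2
from workcell import robot, optics
def ray(cal,uv):
    R,t=cal["R"],cal["t"]; uv=np.atleast_2d(uv).astype(float)
    d=np.c_[(uv[:,0]-cal["cx"])/cal["fx"],(uv[:,1]-cal["cy"])/cal["fy"],np.ones(len(uv))]@R
    return -R.T@t,d
def plane(cal,uv,z):
    c,d=ray(cal,uv); return c+d*((z-c[2])/d[:,2])[:,None]
def tri(c1,uv1,c2,uv2):
    P=[np.asarray(c["fx"]*0+np.diag([c["fx"],c["fy"],1])@np.c_[c["R"],c["t"]]) for c in(c1,c2)]
    for p,c in zip(P,(c1,c2)): p[:2]+=np.outer([c["cx"],c["cy"]],p[2])
    X=cv2.triangulatePoints(P[0],P[1],np.float64(uv1).reshape(2,1),np.float64(uv2).reshape(2,1))[:,0]
    return X[:3]/X[3]
def ang(v): return np.degrees(np.arctan2(v[1],v[0]))
def tool():
    s=robot.read_state(); w,x,y,z=s["ee_rot"]
    tx=np.array([1-2*(y*y+z*z),2*(x*y+w*z),0]); return s,s["position"],ang(tx)
E
python3 - <<'E'
from h import *
T=optics.get_calibration("top");S=optics.get_calibration("side")
f=lambda L,o=(325,180),k=4:(np.array(L,float)+.5)/k-.5+np.array(o)
pl=plane(T,f([(259,182),(296,322)]),.07); print("plate",pl,pl.mean(0),np.linalg.norm(pl[1]-pl[0]),ang(pl[0]-pl[1]))
mo=plane(T,f([(318,145),(355,333)]),.071); print("mould near",mo,np.linalg.norm(mo[1]-mo[0]),ang(mo[0]-mo[1]))
mf=plane(T,f([(529,86),(579,279)]),.071); print("mould far",mf,ang(mf[0]-mf[1]))
b=plane(T,f([(28,182),(640,28),(95,436),(712,280)]),.02); print("base",b,ang(b[0]-b[1]),ang(b[2]-b[3]),ang(b[0]-b[2]))
sc=plane(T,f([(57,198),(563,70),(110,406),(620,277)]),.023); print("screws",sc,sc.mean(0),ang(sc[0]-sc[1]),ang(sc[2]-sc[3]),ang(sc[0]-sc[2]))
h={}
for n in("top","side"):
    im=cv2.imread(f"pics/{n}0.png"); hsv=cv2.cvtColor(im,cv2.COLOR_BGR2HSV); H,Sa,V=cv2.split(hsv)
    for c,m in dict(y=(abs(H.astype(int)-26)<6)&(Sa>170),b=(abs(H.astype(int)-110)<10)&(Sa>150),r=((H<6)|(H>174))&(Sa>150)).items():
        m=m.astype(np.uint8); cnt,lab,st,ce=cv2.connectedComponentsWithStats(m)
        for i in range(1,cnt):
            if 60<st[i,4]<2500:
                if n=="top" and not(135<ce[i][0]<275 and 220<ce[i][1]<285): continue
                if n=="side" and not(220<ce[i][0]<310 and 250<ce[i][1]<370): continue
                k=(lab==i); vv=V[k]; th=cv2.threshold(vv.reshape(-1,1),0,255,cv2.THRESH_OTSU)[0]
                top=(k&(V>th)).astype(np.uint8); co=max(cv2.findContours(top,0,1)[0],key=cv2.contourArea)
                r=cv2.minAreaRect(co); print(n,c,st[i],th,r)
E
```

```text
plate [[ 0.5821363  -0.16388911  0.07      ]
 [ 0.506448   -0.18210938  0.07      ]] [ 0.54429215 -0.17299925  0.07      ] 0.07785048259611764 13.535148482959338
mould near [[ 0.60172705 -0.19607703  0.071     ]
 [ 0.50014221 -0.21349784  0.071     ]] 0.10306776148404204 9.73100744681974
mould far [[ 0.63253135 -0.31124455  0.071     ]
 [ 0.5276666  -0.33488176  0.071     ]] 12.70255445028643
base [[ 0.58825864 -0.04067765  0.02      ]
 [ 0.67189818 -0.3888892   0.02      ]
 [ 0.44564575 -0.07606724  0.02      ]
 [ 0.52849255 -0.42436546  0.02      ]] 103.50643177335445 103.3798325338573 13.936513241839819
screws [[ 0.57878108 -0.05673082  0.023     ]
 [ 0.64795417 -0.34349794  0.023     ]
 [ 0.46223476 -0.08451686  0.023     ]
 [ 0.53066495 -0.37167164  0.023     ]] [ 0.55490874 -0.21410431  0.023     ] 103.56164369156488 103.40382737219076 13.40966896639095
top y [141 259  18  17 267] 101.0 ((147.0, 267.0), (16.0, 10.0), 90.0)
top b [195 248  18  19 217] 95.0 ((201.96551513671875, 256.9137878417969), (16.155494689941406, 9.656157493591309), 68.19859313964844)
top r [246 228  16  19 185] 67.0 ((252.72926330566406, 236.6634063720703), (16.203582763671875, 9.568496704101562), 65.224853515625)
side y [232 332  26  33 258] 158.0 ((242.4000244140625, 337.70001220703125), (18.335756301879883, 12.521980285644531), 26.56505012512207)
side b [262 291  21  28 542] 142.0 ((271.6174011230469, 304.564697265625), (19.82415008544922, 26.73862075805664), 2.2906100749969482)
side r [274 256  19  26 455] 107.0 ((282.6000061035156, 268.70001220703125), (17.852699279785156, 24.976404190063477), 2.4895527362823486)
```

```bash
python3 - <<'E'
from h import *
T=optics.get_calibration("top");S=optics.get_calibration("side")
s,p,a=tool(); print(p,a)
print(dict(y=None))
for c,r in dict(y=((147,267),(16,10),90),b=((201.97,256.91),(16.16,9.66),68.2),r=((252.73,236.66),(16.2,9.57),65.22)).items():
    q=plane(T,r[0],.116)[0]; t=np.radians(r[2]); d=np.array([np.cos(t),np.sin(t)])*8
    e=plane(T,[np.array(r[0])-d,np.array(r[0])+d],.116); print(c,q,"tabangle",ang(e[0]-e[1]))
f=lambda L:(np.array(L,float)+.5)/5-.5+np.array((130,190))
for c,L in dict(y=[(75,320),(155,315),(167,458),(82,460)],b=[(320,293),(402,262),(445,388),(373,418)],r=[(557,200),(640,167),(690,295),(622,327)]).items():
    w=plane(T,f(L),.07); print(c,w.mean(0),ang(w[0]-w[3]),ang(w[1]-w[2]),np.linalg.norm(w[0]-w[3]),np.linalg.norm(w[0]-w[1]))
# side check: project tab tops
for q in([.5,.4,.116],):pass
E
```

```text
[ 0.26640027 -0.56478465  0.24599806] 25.260083205221914
{'y': None}
y [0.49745018 0.34186765 0.116     ] tabangle 0.70874460172081
b [0.516772   0.22946786 0.116     ] tabangle 21.893837461439453
r [0.55727423 0.12514858 0.116     ] tabangle 24.456659716160015
y [0.49769288 0.34246184 0.07      ] 3.576528224615303 5.369916818078214 0.059865319580638905 0.03417114778399375
b [0.51681087 0.22943741 0.07      ] 23.085667323043058 18.88254389316968 0.058415229230865305 0.037340146185520534
r [0.55550197 0.12570416 0.07      ] 26.80729500282103 20.97674006293082 0.06159181896118004 0.038304013311691525
```

{"api": "drive_tool", "payload": {
  "plan": [
    [1, 282, -306, 0, 0.06],
    [1, 282, -306, 0, 0.06],
    [1, 282, -306, 0, 0.06],
    [1, 282, -306, 0, 0.06],
    [1, 282, -306, 0, 0.06],
    [1, 282, -306, 0, 0.06],
    [1, 282, -306, 0, 0.06],
    [1, 282, -306, 0, 0.06],
    [1, 282, -306, 0, 0.06],
    [1, 282, -306, 0, 0.06],
    [1, 282, -306, 0, 0.06],
    [1, 282, -306, 0, 0.06]
  ]
}}

```text
clock: 1.1
position: [0.392, -0.1656, 0.2467]
ee_rot: [-0.0, 0.981, 0.193, 0.0]
ft_force: [0.0, -1.1, 0.5]
finger_gap: 1.003
gripper_force: 0.0
```

{"api": "drive_tool", "payload": {
  "plan": [
    [1, 265, -318, 0, 0],
    [1, 265, -318, 0, 0],
    [1, 265, -318, 0, 0],
    [1, 265, -318, 0, 0],
    [1, 265, -318, 0, 0],
    [1, 265, -318, 0, 0],
    [1, 265, -318, 0, 0],
    [1, 265, -318, 0, 0],
    [1, 265, -318, 0, 0],
    [1, 265, -318, 0, 0],
    [1, 265, -318, 0, 0],
    [1, 265, -318, 0, 0]
  ]
}}

```text
clock: 2.1
position: [0.5198, 0.2261, 0.246]
ee_rot: [-0.0, 0.982, 0.19, -0.0]
ft_force: [0.2, -0.6, -0.1]
finger_gap: 0.999
gripper_force: 0.0
```

```bash
python3 - <<'E'
from h import *
s,p,a=tool(); im=optics.grab_frame("wrist"); cv2.imwrite("pics/w1.png",im); C=optics.get_calibration("wrist")
s,p,a=tool(); print(s["clock"],p,a,-C["R"].T@C["t"]); np.save("w1.npy",C)
E
```

```text
2.15 [0.5195271  0.22364091 0.24603556] 21.72244516001655 [0.5980007  0.25575819 0.3833078 ]
```

View pics/w1.png

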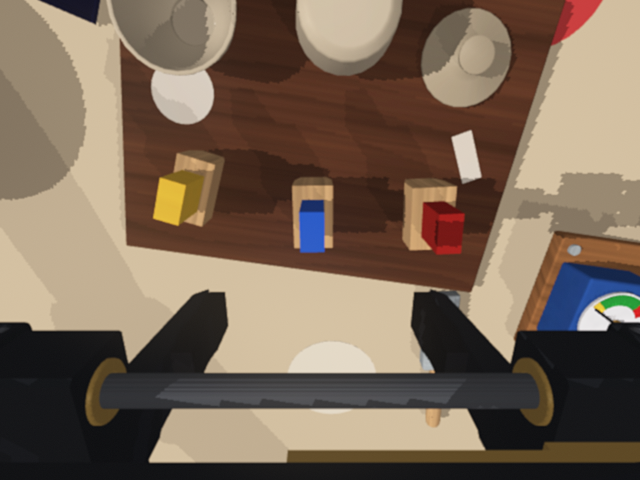

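The wrist view shows the blue tab at about (312,226), nearly square to the fingers. Its bright top face is at the lower part, around (312,235).

```bash
python3 - <<'E'
from h import *
C=np.load("w1.npy",allow_pickle=True).item(); im=cv2.imread("pics/w1.png"); hsv=cv2.cvtColor(im,cv2.COLOR_BGR2HSV); H,S,V=cv2.split(hsv)
sub=np.zeros_like(H);sub[190:260,290:340]=1
k=(abs(H.astype(int)-112)<12)&(S>150)&(sub>0); th=cv2.threshold(V[k].reshape(-1,1),0,255,cv2.THRESH_OTSU)[0]
m=(k&(V>th)).astype(np.uint8); r=cv2.minAreaRect(max(cv2.findContours(m,0,1)[0],key=cv2.contourArea)); print(th,r)
b=cv2.boxPoints(r); w=plane(C,b,.116); print(w, w.mean(0)); 
for i in range(4): print(np.linalg.norm(w[i]-w[i-1]),ang(w[i]-w[i-1]))
print(plane(C,[r[0]],.116))
s,p,a=tool();print(p,a)
E
```

```text
129.0 ((311.5, 231.5), (39.0, 23.0), 90.0)
[[0.52928354 0.243871   0.116     ]
 [0.53600145 0.22697275 0.116     ]
 [0.50542685 0.21466351 0.116     ]
 [0.49845259 0.23222141 0.116     ]] [0.51729111 0.22943216 0.116     ]
0.03295846102329472 20.699253447782453
0.018184639608969662 -68.3196704476723
0.032959426296150264 -158.0704378322866
0.018892331564196025 111.66369491362711
[[0.51758385 0.2295472  0.116     ]]
[0.5195271  0.22364091 0.24603556] 21.72244516001655
```

{"api": "drive_tool", "payload": {
  "plan": [
    [1, 0, -4, 0, 0],
    [1, 0, -4, 40, 0],
    [1, 0, -4, 80, 0],
    [1, 0, -4, 120, 0],
    [1, 0, -4, 145, 0],
    [1, 0, -4, 160, 0],
    [1, 0, -4, 160, 0],
    [0.6, 0, -4, 160, 0],
    [0.3, 0, -4, 160, 0],
    [0.15, 0, -4, 160, 0],
    [0.15, 0, -4, 160, 0],
    [0.15, 0, -4, 160, 0]
  ],
  "squeeze": 25
}}

```text
clock: 3.15
position: [0.5182, 0.2294, 0.0878]
ee_rot: [-0.0, 0.982, 0.189, 0.001]
ft_force: [0.2, -0.1, -0.2]
finger_gap: 0.646
gripper_force: 0.0
```

{"api": "drive_tool", "payload": {
  "plan": [
    [0.15, 0, 0, 0, 0],
    [0.15, 0, 0, 0, 0],
    [0.15, 0, 0, 0, 0],
    [0.15, 0, 0, 0, 0],
    [0.1, 0, 0, 0, 0],
    [0.0, 0, 0, 0, 0],
    [0, 0, 0, 0, 0]
  ]
}}

```text
clock: 3.73
position: [0.5174, 0.2293, 0.0866]
ee_rot: [0.0, 0.982, 0.189, -0.0]
ft_force: [0.2, 0.2, -0.4]
finger_gap: 0.224
gripper_force: 24.7
```

{"api": "drive_tool", "payload": {
  "plan": [
    [0, 0, 0, -30, 0],
    [0, 0, 0, -70, 0],
    [0, 0, 0, -110, 0],
    [0, -13, 38, -120, 0.03],
    [0, -24, 77, -120, 0.06],
    [0, -36, 115, -120, 0.09],
    [0, -48, 152, -120, 0.12],
    [0, -60, 190, -120, 0.145],
    [0, -72, 228, -120, 0.145],
    [0, -84, 265, -120, 0.145],
    [0, -95, 303, -120, 0.145],
    [0, -107, 340, -120, 0.145]
  ]
}}

```text
clock: 4.73
position: [0.5442, -0.1283, 0.2066]
ee_rot: [0.0, 0.993, 0.118, -0.0]
ft_force: [0.6, 0.4, -1.1]
finger_gap: 0.225
gripper_force: 24.7
```

```bash
python3 - <<'E'
from h import *
s,p,a=tool(); print(p,a,s["finger_gap"])
c,si=np.cos(np.radians(a)),np.sin(np.radians(a))
d=np.array([.5481,-.1888])-p[:2]; print("tool dx,dy mm",1e3*(d@[c,si]),1e3*(d@[si,-c]),"turn",np.radians(a-13.5))
E
```

```text
[ 0.54424509 -0.12828078  0.20660372] 13.503175337068804 0.22488526665736489
tool dx,dy mm -10.382843577740813 59.74639991380849 turn 5.542008671125003e-05
```

{"api": "drive_tool", "payload": {
  "plan": [
    [0, -5, 30, 0, 0],
    [0, -10, 60, 0, 0],
    [0, -10.5, 62, 0, 0],
    [0, -10.5, 62, 0, 0],
    [0, -10.5, 62, 0, 0]
  ]
}}

```text
clock: 5.15
position: [0.5485, -0.1879, 0.2064]
ee_rot: [-0.001, 0.993, 0.118, -0.0]
ft_force: [0.7, 0.9, -1.2]
finger_gap: 0.223
gripper_force: 24.7
```

```bash
python3 - <<'E'
from h import *
s,p,a=tool(); im=optics.grab_frame("wrist"); cv2.imwrite("pics/w2.png",im); C=optics.get_calibration("wrist")
print(p,a); np.save("w2.npy",C)
E
```

```text
[ 0.54853632 -0.1879272   0.20643934] 13.532189762234106
```

View pics/w2.png

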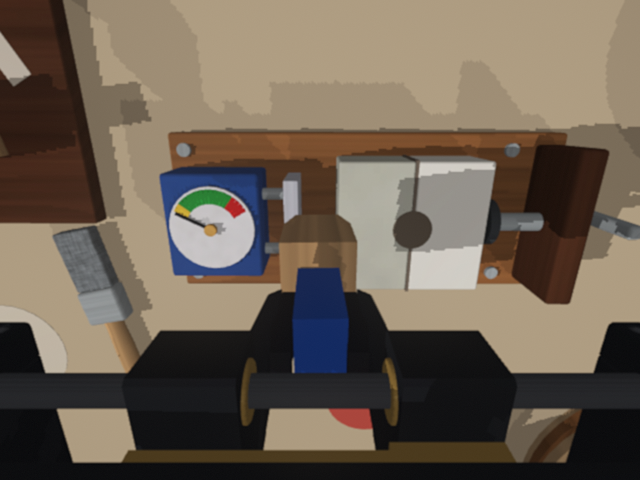

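The wrist view shows the gap between the plate's right edge (col ~300) and the mould's left edge (col ~336), with the piece held square at cols 280-356. I'll measure those edges.

```bash
python3 - <<'E'
from h import *
C=np.load("w2.npy",allow_pickle=True).item(); im=cv2.imread("pics/w2.png")
for r in(180,190,200,208): print(r,[int(v) for v in im[r,280:345].mean(1)])
o=np.array([.5443,-.1730]); ex=np.array([.9724,.2334]); ey=np.array([-.2334,.9724])
for n,u,z in(("plate",[(301,180),(301,205)],.07),("mould",[(336,180),(336,205)],.071),("plate top/bottom end",[(292,174)],.07),("mould xedge",[(376,157)],.071),("screws",[(183,150),(512,150),(491,272)],.023)):
    w=plane(C,u,z)[:,:2]-o; print(n,1e3*np.c_[w@ex,w@ey])
E
```

```text
180 [51, 51, 64, 93, 109, 109, 107, 108, 109, 110, 110, 109, 110, 109, 107, 106, 103, 93, 89, 88, 81, 65, 54, 52, 53, 53, 54, 54, 53, 54, 54, 53, 54, 53, 53, 54, 53, 53, 53, 54, 54, 53, 54, 54, 53, 54, 54, 53, 52, 53, 55, 54, 53, 55, 54, 56, 73, 107, 136, 157, 168, 169, 166, 167, 166]
190 [86, 88, 106, 147, 172, 172, 169, 169, 170, 172, 175, 176, 175, 171, 169, 170, 165, 139, 103, 90, 80, 65, 54, 53, 52, 52, 50, 51, 50, 50, 49, 51, 51, 51, 50, 51, 51, 50, 50, 51, 51, 51, 51, 51, 50, 50, 51, 50, 50, 50, 51, 49, 50, 49, 50, 65, 103, 130, 142, 158, 168, 170, 168, 169, 168]
200 [54, 50, 75, 141, 176, 174, 169, 169, 170, 173, 175, 175, 175, 173, 169, 170, 169, 147, 111, 91, 83, 67, 53, 50, 52, 53, 52, 52, 52, 52, 52, 52, 53, 53, 51, 53, 52, 52, 52, 52, 52, 52, 52, 52, 52, 53, 52, 52, 52, 53, 53, 52, 52, 51, 51, 68, 106, 134, 151, 166, 171, 170, 171, 170, 172]
208 [54, 51, 64, 114, 158, 171, 169, 167, 169, 172, 174, 175, 175, 173, 170, 169, 169, 152, 115, 94, 88, 74, 56, 52, 52, 52, 53, 53, 53, 53, 53, 53, 52, 53, 53, 53, 53, 53, 53, 52, 54, 53, 53, 54, 53, 52, 52, 51, 50, 49, 50, 50, 50, 49, 49, 67, 105, 132, 153, 168, 172, 171, 172, 171, 171]
plate [[41.95668904  0.1998083 ]
 [21.88543544  0.49012987]]
mould [[ 42.18094002 -27.25805555]
 [ 22.18584943 -27.61956084]]
plate top/bottom end [[46.61945931  7.1666174 ]]
mould xedge [[ 59.84551187 -57.6024397 ]]
screws [[  61.03433615  107.98727019]
 [  61.71465487 -186.70531369]
 [ -57.46894476 -187.2318218 ]]
```

{"api": "drive_tool", "payload": {
  "plan": [
    [0, 1, -1.5, 15, 0],
    [0, 1, -1.5, 40, 0],
    [0, 1, -1.5, 55, 0],
    [0, 1, -1.5, 60, 0],
    [0, 1, -1.5, 64, 0],
    [0, 1, -1.5, 67, 0],
    [0, 1, -1.5, 70, 0],
    [0, 1, -1.5, 72, 0],
    [0, 1, -1.5, 73, 0],
    [0, 1, -1.5, 73, 0]
  ]
}}

```text
clock: 6.03
position: [0.5496, -0.1873, 0.134]
ee_rot: [0.0, 0.993, 0.118, 0.0]
ft_force: [0.7, -0.8, -0.6]
finger_gap: 0.226
gripper_force: 24.7
```

{"api": "drive_tool", "payload": {
  "plan": [
    [0, 0, 0, 2, 0],
    [0, 0, 0, 4, 0],
    [0, 0, 0, 5, 0],
    [0, 0, 0, 5, 0]
  ]
}}

```text
clock: 6.37
position: [0.5495, -0.1874, 0.1286]
ee_rot: [0.0, 0.993, 0.118, 0.0]
ft_force: [-1.6, 0.3, -0.2]
finger_gap: 0.224
gripper_force: 24.7
```

{"api": "drive_tool", "payload": {
  "plan": [
    [0, 0, 0.5, 0, 0],
    [0, 0, 1, 0, 0],
    [0, 0, 1, 0, 0]
  ]
}}

```text
clock: 6.62
position: [0.5496, -0.1879, 0.1287]
ee_rot: [-0.0, 0.993, 0.118, -0.0]
ft_force: [-0.6, 0.4, -0.8]
finger_gap: 0.221
gripper_force: 24.7
```

{"api": "drive_tool", "payload": {
  "plan": [
    [0, 0, 0.5, 0, 0],
    [0, 0, 1, 0, 0],
    [0, 0, 1, 0, 0]
  ]
}}

```text
clock: 6.87
position: [0.5498, -0.1883, 0.1287]
ee_rot: [-0.001, 0.993, 0.118, -0.0]
ft_force: [-1.0, 1.2, -0.6]
finger_gap: 0.225
gripper_force: 24.8
```

{"api": "drive_tool", "payload": {
  "plan": [
    [0, 0, 0.5, 0, 0],
    [0, 0, 1, 0, 0],
    [0, 0, 1, 0, 0]
  ]
}}

```text
clock: 7.12
position: [0.5499, -0.1886, 0.1287]
ee_rot: [-0.001, 0.993, 0.118, -0.0]
ft_force: [-1.1, 5.1, 1.0]
finger_gap: 0.231
gripper_force: 24.9
```

{"api": "drive_tool", "payload": {
  "plan": [
    [0, 0, 0.5, 0, 0],
    [0, 0, 1, 0, 0],
    [0, 0, 1, 0, 0]
  ]
}}

```text
clock: 7.37
position: [0.55, -0.1887, 0.1287]
ee_rot: [-0.002, 0.993, 0.118, -0.0]
ft_force: [-0.9, 6.6, 1.7]
finger_gap: 0.224
gripper_force: 25.0
```

{"api": "drive_tool", "payload": {
  "plan": [
    [0, 0, -2, 0, 0],
    [0, 0, -4.5, 0, 0],
    [0, 0, -4.5, 1, 0],
    [0, 0, -4.5, 2, 0],
    [0, 0, -4.5, 3, 0],
    [0, 0, -4.5, 3, 0]
  ]
}}

```text
clock: 7.87
position: [0.5497, -0.1872, 0.1259]
ee_rot: [0.0, 0.993, 0.117, 0.0]
ft_force: [-0.2, 1.2, 1.7]
finger_gap: 0.225
gripper_force: 24.7
```

{"api": "drive_tool", "payload": {
  "plan": [
    [0, 0, 0, 1, 0],
    [0, 0, 0, 2, 0],
    [0, 0, 0, 3, 0],
    [0, 0, 0, 3, 0]
  ]
}}

```text
clock: 8.2
position: [0.5498, -0.1865, 0.1233]
ee_rot: [0.0, 0.993, 0.118, 0.001]
ft_force: [-1.6, 2.2, 6.0]
finger_gap: 0.226
gripper_force: 24.8
```

```bash
cat > dial.py <<'E'
from h import *
import sys
s,p,a=tool(); im=optics.grab_frame("wrist"); C=optics.get_calibration("wrist"); n=sys.argv[1]
cv2.imwrite(f"pics/{n}.png",im); print(p,s["ft_force"],s["moment"])
hsv=cv2.cvtColor(im,cv2.COLOR_BGR2HSV); H,S,V=cv2.split(hsv)
m=((abs(H.astype(int)-108)<14)&(S>140)).astype(np.uint8); m[:, :20]=0
k,l,st,ce=cv2.connectedComponentsWithStats(m); print([ (list(map(int,x))) for x in st[1:] if x[4]>800])
E
python3 dial.py d1
```

```text
[ 0.54978897 -0.18651348  0.12326186] [-1.62342024  2.21868826  6.02511652] [ 0.56882014  0.19178443 -0.02097339]
[[99, 186, 155, 145, 8115], [292, 269, 57, 104, 5380]]
```

```bash
python3 -c "
import cv2
a=cv2.imread('pics/d1.png')[120:370,60:380]
cv2.imwrite('pics/d1c.png',cv2.resize(a,None,fx=2.3,fy=2.3,interpolation=cv2.INTER_CUBIC))"
```

```text
(no output)
```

View pics/d1c.png

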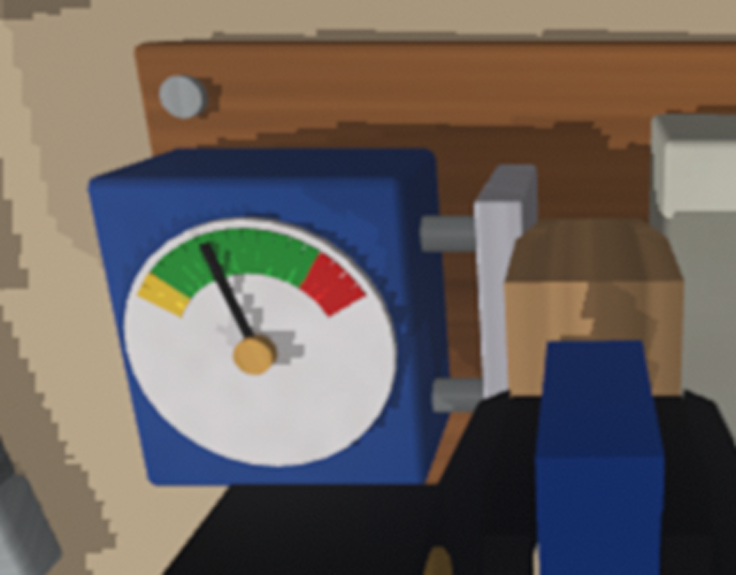

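In the crop the needle is about a third into the green, roughly 0.76 rad or 1.9 mm of push, with only the taper in. That makes the gap about 32.8 mm. I'll go down gently until the full thickness is in and read it again.

{"api": "drive_tool", "payload": {
  "plan": [
    [0, 0, -0.5, 1, 0],
    [0, 0, -0.7, 2, 0],
    [0, 0, -1, 3, 0],
    [0, 0, -1, 3, 0]
  ]
}}

```text
clock: 8.58
position: [0.5499, -0.1857, 0.1207]
ee_rot: [0.0, 0.993, 0.118, 0.001]
ft_force: [-1.0, 2.6, 8.4]
finger_gap: 0.223
gripper_force: 24.8
```

{"api": "drive_tool", "payload": {
  "plan": [
    [0, 0, 0, 1, 0],
    [0, 0, 0, 2, 0],
    [0, 0, 0, 2, 0]
  ]
}}

```text
clock: 8.83
position: [0.55, -0.1851, 0.1189]
ee_rot: [-0.0, 0.993, 0.118, 0.001]
ft_force: [-1.8, 2.3, 10.4]
finger_gap: 0.229
gripper_force: 24.9
```

{"api": "drive_tool", "payload": {
  "plan": [
    [0, 0, -0.3, 1, 0],
    [0, 0, -0.3, 2, 0],
    [0, 0, -0.3, 2, 0]
  ]
}}

```text
clock: 9.08
position: [0.55, -0.1849, 0.1166]
ee_rot: [-0.0, 0.993, 0.118, 0.001]
ft_force: [-1.1, 2.7, 7.2]
finger_gap: 0.224
gripper_force: 24.9
```

```bash
python3 dial.py d2; python3 -c "
import cv2
a=cv2.imread('pics/d2.png')[120:370,60:380]
cv2.imwrite('pics/d2c.png',cv2.resize(a,None,fx=2.3,fy=2.3,interpolation=cv2.INTER_CUBIC))"
```

```text
[ 0.54996902 -0.18492746  0.11655623] [-1.0536499   2.73461549  7.22431505] [ 0.68082964  0.14856908 -0.06899201]
[[95, 188, 160, 143, 7189], [292, 269, 57, 104, 5385], [111, 281, 65, 56, 908]]
```

View pics/d2c.png

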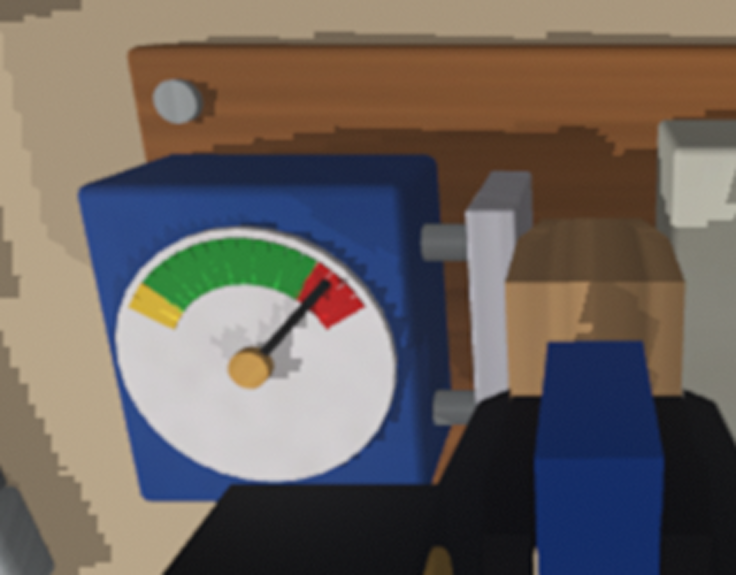

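The needle is in the red, at about 1.9 rad or 4.7 mm of push, so 37 mm is too tight. The gap is about 32.3 mm, which calls for the 34 mm piece. I'll withdraw the blue piece and return it.

{"api": "drive_tool", "payload": {
  "plan": [
    [0, 0, 0, -5, 0],
    [0, 0, 0, -12, 0],
    [0, 0, 0, -25, 0],
    [0, 0, 0, -55, 0],
    [0, 0, 0, -85, 0],
    [0, 0, 0, -91, 0],
    [0, 0, 0, -91, 0],
    [0, 0, 0, -91, 0]
  ]
}}

```text
clock: 9.8
position: [0.5485, -0.1858, 0.2065]
ee_rot: [0.0, 0.993, 0.117, -0.0]
ft_force: [0.4, -0.2, -1.0]
finger_gap: 0.225
gripper_force: 24.8
```

```bash
cat > to.py <<'E'
from h import *
import sys
X,Y,A=map(float,sys.argv[1:]); s,p,a=tool(); c,si=np.cos(np.radians(a)),np.sin(np.radians(a))
d=np.array([X,Y])-p[:2]; print(s["clock"],p,a,s["finger_gap"],"tool dx,dy mm",1e3*(d@[c,si]),1e3*(d@[si,-c]),"turn",np.radians(a-A))
E
python3 to.py .517 .2295 21.8
```

```text
9.8 [ 0.54848959 -0.18578957  0.20650687] 13.488945635846997 0.2250191853230061 tool dx,dy mm 66.2485648510286 -411.1789794171935 turn -0.1450552629667137
```

{"api": "drive_tool", "payload": {
  "plan": [
    [0, 6, -38, 0, 0],
    [0, 12, -76, 0, 0],
    [0, 18, -115, 0, 0],
    [0, 24, -153, 0, 0],
    [0, 30, -191, 0, -0.03],
    [0, 37, -229, 0, -0.06],
    [0, 43, -267, 0, -0.09],
    [0, 49, -306, 0, -0.12],
    [0, 55, -344, 0, -0.145],
    [0, 61, -382, 0, -0.145],
    [0, 66, -411, 0, -0.145],
    [0, 66, -411, 0, -0.145]
  ]
}}

```text
clock: 10.8
position: [0.5144, 0.2385, 0.2049]
ee_rot: [-0.003, 0.981, 0.195, -0.001]
ft_force: [0.2, 0.8, -0.2]
finger_gap: 0.225
gripper_force: 24.8
```

{"api": "drive_tool", "payload": {
  "plan": [
    [0, 0, 0, 30, 0],
    [0, 0, 0, 70, 0],
    [0, 0, 0, 100, 0],
    [0, 0, 0, 112, 0],
    [0, 0, 0, 116, 0],
    [0, 0, 0, 119, 0],
    [0, 0, 0, 119, 0]
  ]
}}

```text
clock: 11.38
position: [0.5177, 0.2296, 0.0881]
ee_rot: [-0.0, 0.982, 0.189, 0.0]
ft_force: [-0.5, -0.5, -1.0]
finger_gap: 0.223
gripper_force: 24.8
```

{"api": "drive_tool", "payload": {
  "plan": [
    [0, 0, 0, 1, 0],
    [0, 0, 0, 1.5, 0],
    [0, 0, 0, 1.5, 0],
    [0.4, 0, 0, 1.5, 0],
    [0.8, 0, 0, 1.5, 0],
    [1, 0, 0, 1.5, 0],
    [1, 0, 0, 1.5, 0],
    [1, 0, 0, 1.5, 0],
    [1, 0, 0, 1.5, 0],
    [1, 0, 0, 1.5, 0]
  ]
}}

```text
clock: 12.22
position: [0.5172, 0.2296, 0.0862]
ee_rot: [0.0, 0.982, 0.189, 0.0]
ft_force: [0.5, 0.5, -0.2]
finger_gap: 0.73
gripper_force: 0.0
```

{"api": "drive_tool", "payload": {
  "plan": [
    [1, 0, 0, -5, 0],
    [1, 0, 0, -25, 0],
    [1, 0, 0, -60, 0],
    [1, 0, 0, -95, 0],
    [1, 0, 0, -120, 0],
    [1, 0, 0, -120, 0]
  ]
}}

```text
clock: 12.72
position: [0.5201, 0.231, 0.2117]
ee_rot: [-0.001, 0.982, 0.189, 0.005]
ft_force: [-0.0, 0.4, 0.1]
finger_gap: 1.0
gripper_force: 0.0
```

```bash
python3 to.py .4975 .342 4
```

```text
12.7167 [0.52011014 0.23095158 0.21170481] 21.793426446680154 1.000446209543249 tool dx,dy mm 20.233827430083505 -111.50588197036933 turn 0.31055387670600393
```

{"api": "drive_tool", "payload": {
  "plan": [
    [1, 8, -37, 0, 0.1],
    [1, 16, -74, 0, 0.2],
    [1, 23.5, -111.5, 0, 0.311],
    [1, 23.5, -111.5, 0, 0.311],
    [1, 23.5, -111.5, 0, 0.311],
    [1, 23.5, -111.5, 0, 0.311]
  ]
}}

```text
clock: 13.22
position: [0.4972, 0.3412, 0.2057]
ee_rot: [0.001, 0.999, 0.036, -0.0]
ft_force: [0.1, -0.8, -0.1]
finger_gap: 0.998
gripper_force: 0.0
```

```bash
python3 - <<'E'
from h import *
s,p,a=tool(); im=optics.grab_frame("wrist"); C=optics.get_calibration("wrist"); s2,p2,a2=tool()
cv2.imwrite("pics/w3.png",im); print(p,a,p2,a2)
H,S,V=cv2.split(cv2.cvtColor(im,cv2.COLOR_BGR2HSV))
k=((abs(H.astype(int)-26)<6)&(S>170)).astype(np.uint8); k[330:]=0; n,l,st,ce=cv2.connectedComponentsWithStats(k); print([list(map(int,x)) for x in st[1:] if x[4]>100])
i=1+np.argmax(st[1:,4]); kk=l==i; th=cv2.threshold(V[kk].reshape(-1,1),0,255,cv2.THRESH_OTSU)[0]
for name,m in(("bright",kk&(V>th)),("dark",kk&(V<=th))):
    r=cv2.minAreaRect(max(cv2.findContours(m.astype(np.uint8),0,1)[0],key=cv2.contourArea)); w=plane(C,cv2.boxPoints(r),.116)
    print(name,th,r,w.mean(0),[(round(1e3*np.linalg.norm(w[j]-w[j-1])),round(ang(w[j]-w[j-1]),1)) for j in range(4)])
E
```

```text
[0.49720599 0.34120485 0.20568598] 4.069833687288316 [0.4977836  0.34016428 0.20587233] 3.9502131190662855
[[300, 208, 29, 62, 1678]]
bright 136.0 ((314.0, 246.0), (46.0, 28.0), 90.0) [0.49964258 0.34400661 0.116     ] [(34, np.float64(2.9)), (19, np.float64(-86.1)), (34, np.float64(-175.6)), (20, np.float64(93.9))]
dark 136.0 ((314.0, 215.0), (14.0, 26.0), 90.0) [0.52215111 0.34545396 0.116     ] [(10, np.float64(3.0)), (17, np.float64(-86.1)), (10, np.float64(-175.6)), (18, np.float64(93.9))]
```

{"api": "drive_tool", "payload": {
  "plan": [
    [1, 1, -1.5, 30, 0],
    [1, 1, -1.5, 70, 0],
    [1, 1, -1.5, 100, 0],
    [0.8, 1, -1.5, 115, 0],
    [0.6, 1, -1.5, 120, 0],
    [0.4, 1, -1.5, 120, 0],
    [0.1, 1, -1.5, 120, 0],
    [0, 1, -1.5, 120, 0],
    [0, 1, -1.5, 120, 0],
    [0, 1, -1.5, 120, 0],
    [0, 1, -1.5, 120, 0],
    [0, 1, -1.5, 120, 0]
  ]
}}

```text
clock: 14.27
position: [0.4986, 0.3436, 0.0867]
ee_rot: [-0.0, 0.999, 0.035, 0.0]
ft_force: [-0.0, 0.7, -0.5]
finger_gap: 0.341
gripper_force: 0.0
```

{"api": "drive_tool", "payload": {
  "plan": [
    [0, 0, 0, 0, 0],
    [0, 0, 0, 0, 0],
    [0, 0, 0, 0, 0],
    [0, 0, 0, 0, 0],
    [0, 0, 0, 0, 0]
  ]
}}

```text
clock: 14.68
position: [0.4985, 0.3435, 0.0863]
ee_rot: [-0.0, 0.999, 0.035, 0.0]
ft_force: [-0.4, 1.0, 1.8]
finger_gap: 0.223
gripper_force: 24.9
```

```bash
python3 to.py .5485 -.1870 13.5
```

```text
14.6833 [0.49848324 0.3435423  0.08634106] 4.005732293930308 0.22328407538276043 tool dx,dy mm 12.832862657569875 532.7402015302534 turn -0.16570623153668534
```

{"api": "drive_tool", "payload": {
  "plan": [
    [0, 0, 0, -30, 0],
    [0, 0, 0, -70, 0],
    [0, 0, 0, -110, 0],
    [0, 0, 10, -120, 0],
    [0, 1, 50, -120, -0.05],
    [0, 2, 90, -120, -0.1],
    [0, 3, 130, -120, -0.1657],
    [0, 4, 170, -120, -0.1657],
    [0, 5, 210, -120, -0.1657],
    [0, 6, 250, -120, -0.1657],
    [0, 7, 290, -120, -0.1657],
    [0, 8, 325, -120, -0.1657]
  ]
}}

```text
clock: 15.68
position: [0.5282, 0.0162, 0.2057]
ee_rot: [0.001, 0.993, 0.117, -0.001]
ft_force: [0.6, -0.6, -1.3]
finger_gap: 0.223
gripper_force: 24.9
```

```bash
python3 to.py .5488 -.1874 13.5
```

```text
15.6833 [0.52824075 0.01620438 0.20565403] 13.389631829346099 0.22297498434864316 tool dx,dy mm -27.14863978252601 202.83091059863813 turn -0.001926287967313556
```

{"api": "drive_tool", "payload": {
  "plan": [
    [0, -6, 40, 0, 0],
    [0, -12, 80, 0, 0],
    [0, -17, 120, 0, 0],
    [0, -23, 160, 0, 0],
    [0, -28, 195, 0, 0],
    [0, -29.4, 206, 0, 0],
    [0, -29.4, 206, 0, 0],
    [0, -29.4, 206, 0, 0],
    [0, -29.4, 206, 0, 0]
  ]
}}

```text
clock: 16.43
position: [0.5483, -0.1849, 0.2058]
ee_rot: [-0.001, 0.993, 0.119, -0.0]
ft_force: [-0.6, -0.2, -2.2]
finger_gap: 0.22
gripper_force: 24.9
```

```bash
python3 to.py .5488 -.1874 13.5
```

```text
16.4333 [ 0.54834564 -0.18493878  0.20580442] 13.649910916255257 0.22021341551941043 tool dx,dy mm -0.1392904809118741 2.4989321218466185 turn 0.0026164390733357185
```

{"api": "drive_tool", "payload": {
  "plan": [
    [0, 0, 0, 20, 0],
    [0, 0, 0, 40, 0],
    [0, 0, 0, 50, 0],
    [0, 0, 0, 50, 0],
    [0, 0, 0, 50, 0]
  ]
}}

```text
clock: 16.85
position: [0.5486, -0.1859, 0.1561]
ee_rot: [-0.0, 0.993, 0.119, -0.0]
ft_force: [0.5, -0.2, -0.9]
finger_gap: 0.227
gripper_force: 24.9
```

```bash
python3 to.py .5488 -.1874 13.5
```

```text
16.85 [ 0.54857185 -0.18591449  0.15608148] 13.61505597219463 0.2270152992326038 tool dx,dy mm -0.12794353438294948 1.497470833488676 turn 0.002008105538879348
```

{"api": "drive_tool", "payload": {
  "plan": [
    [0, 0, 1.2, 5, 0],
    [0, 0, 1.2, 12, 0],
    [0, 0, 1.2, 16, 0],
    [0, 0, 1.2, 19, 0],
    [0, 0, 1.2, 22, 0],
    [0, 0, 1.2, 24, 0],
    [0, 0, 1.2, 26, 0],
    [0, 0, 1.2, 28, 0],
    [0, 0, 1.2, 28, 0]
  ]
}}

```text
clock: 17.6
position: [0.5487, -0.1886, 0.1279]
ee_rot: [-0.0, 0.993, 0.117, -0.0]
ft_force: [-0.2, 0.3, -0.7]
finger_gap: 0.223
gripper_force: 24.9
```

{"api": "drive_tool", "payload": {
  "plan": [
    [0, 0, 0, 1.5, 0],
    [0, 0, 0, 3, 0],
    [0, 0, 0, 4.5, 0],
    [0, 0, 0, 6, 0],
    [0, 0, 0, 6, 0]
  ]
}}

```text
clock: 18.02
position: [0.5488, -0.1876, 0.122]
ee_rot: [-0.001, 0.993, 0.118, -0.0]
ft_force: [-0.7, 2.3, -0.2]
finger_gap: 0.224
gripper_force: 24.9
```

{"api": "drive_tool", "payload": {
  "plan": [
    [0, 0, 0, 1.5, 0],
    [0, 0, 0, 3, 0],
    [0, 0, 0, 4.5, 0],
    [0, 0, 0, 6, 0],
    [0, 0, 0, 6, 0]
  ]
}}

```text
clock: 18.43
position: [0.5491, -0.1868, 0.1165]
ee_rot: [-0.001, 0.993, 0.118, 0.0]
ft_force: [-1.8, 4.8, 3.0]
finger_gap: 0.223
gripper_force: 25.0
```

{"api": "drive_tool", "payload": {
  "plan": [
    [0, 0, -1, 1, 0],
    [0, 0, -1.3, 3, 0],
    [0, 0, -1.3, 5, 0],
    [0, 0, -1.3, 7, 0],
    [0, 0, -1.3, 7, 0]
  ]
}}

```text
clock: 18.85
position: [0.5487, -0.1866, 0.1089]
ee_rot: [-0.0, 0.993, 0.118, 0.0]
ft_force: [-0.0, 4.4, 1.7]
finger_gap: 0.225
gripper_force: 24.9
```

{"api": "drive_tool", "payload": {
  "plan": [
    [0, 0, 0, 2, 0],
    [0, 0, 0, 4, 0],
    [0, 0, 0, 6, 0],
    [0, 0, 0, 8, 0],
    [0, 0, 0, 8, 0]
  ]
}}

```text
clock: 19.27
position: [0.5485, -0.1865, 0.1009]
ee_rot: [-0.0, 0.993, 0.118, -0.0]
ft_force: [-0.6, 5.0, 1.9]
finger_gap: 0.223
gripper_force: 24.9
```

{"api": "drive_tool", "payload": {
  "plan": [
    [0, 0, -0.7, 2, 0],
    [0, 0, -1, 4, 0],
    [0, 0, -1, 6, 0],
    [0, 0, -1, 8, 0],
    [0, 0, -1, 10, 0],
    [0, 0, -1, 10, 0]
  ]
}}

```text
clock: 19.77
position: [0.5482, -0.1864, 0.0907]
ee_rot: [-0.0, 0.993, 0.118, -0.0]
ft_force: [-0.2, 3.1, 0.9]
finger_gap: 0.223
gripper_force: 24.9
```

{"api": "drive_tool", "payload": {
  "plan": [
    [0, 0, 0, 1, 0],
    [0, 0, 0, 2, 0],
    [0, 0, 0, 3, 0],
    [0, 0, 0, 3, 0]
  ]
}}

```text
clock: 20.1
position: [0.5482, -0.1864, 0.0883]
ee_rot: [0.0, 0.993, 0.118, -0.0]
ft_force: [-0.7, 4.9, 3.9]
finger_gap: 0.222
gripper_force: 24.9
```

{"api": "drive_tool", "payload": {
  "plan": [
    [0, 0, 0, 0.5, 0],
    [0, 0, 0, 1, 0],
    [0, 0, 0, 1, 0]
  ]
}}

```text
clock: 20.35
position: [0.5482, -0.1864, 0.0882]
ee_rot: [0.0, 0.993, 0.118, 0.0]
ft_force: [-1.9, 4.7, 12.8]
finger_gap: 0.228
gripper_force: 24.9
```

{"api": "drive_tool", "payload": {
  "plan": [
    [0, 0, 0, -1, 0],
    [0, 0, 0, -1, 0],
    [0.3, 0, 0, -1, 0],
    [0.5, 0, 0, -1, 0],
    [0.6, 0, 0, -1, 0],
    [0.6, 0, 0, -1, 0],
    [0.6, 0, 0, -1, 0],
    [0.6, 0, 0, -1, 0],
    [0.6, 0, 0, -1, 0]
  ]
}}

```text
clock: 21.1
position: [0.5483, -0.1866, 0.0882]
ee_rot: [0.0, 0.993, 0.117, 0.0]
ft_force: [0.7, -0.1, 0.1]
finger_gap: 0.601
gripper_force: 0.0
```

{"api": "drive_tool", "payload": {
  "plan": [
    [0.6, 0, 0, -5, 0],
    [0.6, 0, 0, -25, 0],
    [0.6, 0, 0, -60, 0],
    [0.6, 0, 0, -100, 0],
    [0.6, 0, 0, -140, 0],
    [0.6, 0, 0, -160, 0],
    [0.6, -40, 0, -160, 0],
    [0.6, -80, 0, -160, 0],
    [0.6, -80, 0, -160, 0],
    [0.6, -80, 0, -160, 0]
  ]
}}

```text
clock: 21.93
position: [0.4678, -0.206, 0.2487]
ee_rot: [0.0, 0.993, 0.116, -0.001]
ft_force: [1.2, 0.1, 0.1]
finger_gap: 0.602
gripper_force: 0.0
```

```bash
python3 - <<'E'
from h import *
a=optics.grab_frame("wrist"); b=optics.grab_frame("top"); C=optics.get_calibration("wrist"); np.save("w4.npy",C); cv2.imwrite("pics/w4.png",a);cv2.imwrite("pics/t4.png",b)
v=np.zeros((600,800,3),np.uint8); v[:345,:460]=cv2.resize(a,(460,345)); v[:260,460:800]=cv2.resize(b[190:320,130:300],(340,260)); 
v[345:600,0:460]=cv2.resize(b[190:290,325:505],(460,255)); cv2.imwrite("pics/v4.png",v); s,p,g=tool(); print(p,g,s["clock"])
E
```

```text
[ 0.47163506 -0.20496066  0.24880024] 13.507393153047612 22.0333
```

View pics/v4.png

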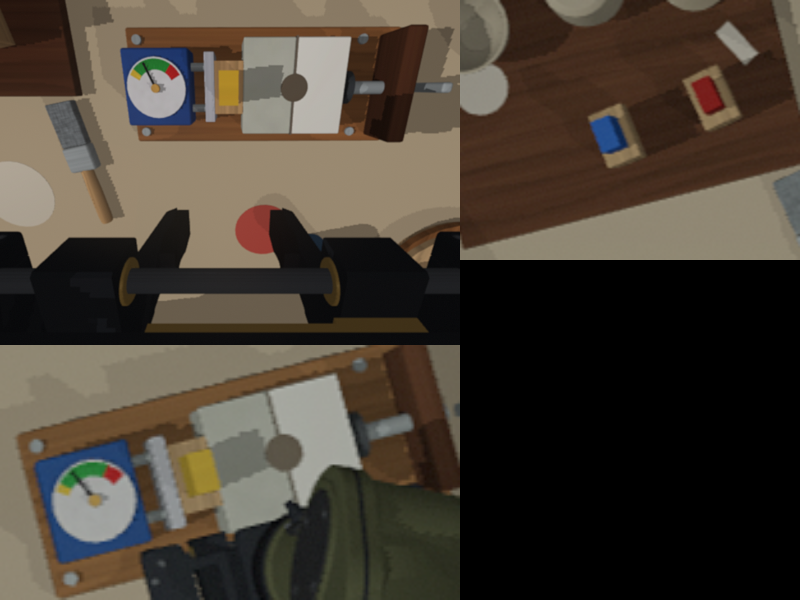

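The needle is in the green. The yellow piece sits square, home and centred on the plate, and the blue and red pieces stand on the board with everything else undisturbed. I'll hand it in.

```bash
python3 -c "
from workcell import job; print(job.close_job())"
```

```text
the job is handed in; nothing more can be done
None
```

The 34 mm (yellow) piece is fully home in the middle of the gap and released, with the needle in the green; the 37 mm piece put the needle in the red and went back on the board, the 40 mm piece was never moved, and the job was handed in at about 22 s.

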